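Set the paper gauge of a trimmer to its format stop

TASK

On the paper trimmer, set the sliding paper gauge for the next format: press down the sprung thumb pad in the middle of the gauge to free its brake, keep it pressed and push the gauge along the rail until it rests gently against the stop that has the round knob (not the one with the wing screw), then let the pad spring back up so that the brake holds. Never force the gauge along with its brake on, do not shift the cutter head, and do not pick up or move the things lying about.

Things in the scene. Friction and masses are not known exactly. Their poses are not given: they have to be found in the camera images.
- trimmer: Rotary paper trimmer, fixed to the table: grey board 370 x 540 mm, top 24 mm above the table. Along its near edge runs a slotted aluminium gauge rail 440 mm long, 34 mm wide, top 50 mm above the table. Origin: on the table under the middle of the rail. Its y axis runs along the rail (to the left), its x axis across the board away from the rail, z up. The cutter's guide bar (end blocks up to 80 mm high) crosses the board 262 mm to the -y side
- gauge (a joint): Position of the paper gauge along the rail, m: 0 at the middle of the rail, growing along the trimmer's +y. With the brake on it resists about 14 N; with the thumb pad pressed it slides with about 1 N
- gauge_mid (a point): Middle of the paper gauge, on the axis of the rail at the height of the rail's top. The gauge is a black saddle astride the rail, 70 mm long along the rail and 46 mm wide, its top 16 mm above this point; the grey thumb pad stands out of its middle, and a thin aluminium paper blade reaches 120 mm from this point over the board (trimmer +x), below the saddle's top
- pad_top (a point): Centre of the top face of the grey thumb pad in the gauge's middle; moves down with the pad, 30 mm above the rail's top when the pad is up. The face is 32 mm across the rail and, between two upright ridges 3.5 mm high at its ends, 38 mm along the rail
- thumb_pad (a joint): How far the thumb pad is pressed, m: 0 up (brake on), at most 0.010 (fully down, its face then still 4 mm above the saddle). The first 4 mm take the brake off, the force rising to about 9 N; from 4 mm to 10 mm the gauge is free and the force rises only to about 11 N, so 5 to 9 mm is a good press. Springs back by itself
- knob_stop: The stop to go to: aluminium block clamped on the rail, 28 mm along the rail, 46 mm across, with a round steel knob 25 mm wide on top (top of the knob 40 mm above the origin). Origin: in the block's middle, on the axis of the rail at the height of the rail's top. It may be on either side of the gauge. The gauge touches it when gauge_mid is 49 mm from this origin along the rail
- wing_stop: The other stop, not to be used: the same block with a wing screw (flat bar 48 mm across the rail) in place of the round knob. Same origin
- cutter (a joint): Cutter head, a grey and black block 70 mm long on the guide bar, its top 98 mm above the table, parked at the near end, beside the rail: its shift along the bar, m, 0 where it is parked; leave it
- weight: Brass paperweight with a knob, 48 mm wide, 50 mm high, on the print on the board; origin under its middle; leave it
- glue_stick: White glue stick standing on the table in front of the trimmer, 29 mm wide, 86 mm high; origin under its middle; leave it
- ink_jar: Ink jar with a black cap on the table in front of the trimmer, 58 mm wide, 62 mm high; origin under its middle; leave it
- bone_folder: Flat white bone folder lying in front of the trimmer, 150 x 20 x 5 mm, long along its y; origin under its middle; leave it
- brayer: Ink roller with a wooden handle lying left of the trimmer, 107 mm wide, 175 mm long, 32 mm high; origin under the middle of the roller; leave it
- baren: Round wooden rubbing disc with a strap handle, 104 mm wide, 38 mm high, left of the trimmer; origin under its middle; leave it
- lino_block: Carved lino block on plywood, 110 x 90 x 22 mm, right of the trimmer; origin under its middle; leave it

How it is judged:
On the way, in this order (a step that is already met when the one before it is completed fails the run):
1. the thumb pad is pressed down and the brake is free (value of joint thumb_pad above 0.003 m), for 0.1 s.
2. the gauge, its pad still pressed, is at the stop with the round knob (horizontal distance between gauge_mid and knob_stop below 0.051 m and value of joint thumb_pad above 0.003 m), for 0.1 s.
At the end, for the whole second after the job is handed in: The gauge rests within 2 mm of the stop with the round knob, at rest, and its thumb pad is back up (within 1 mm) so that the brake holds (horizontal distance between gauge_mid and knob_stop below 0.051 m and value of joint thumb_pad below 0.001 m and velocity of joint gauge between -0.005 and 0.005 m/s); the robot touches nothing.
It fails at once if the gauge is forced along with its brake on ((velocity of joint gauge above 0.015 m/s or velocity of joint gauge below -0.015 m/s) and value of joint thumb_pad below 0.001 m).
It fails at once if the gauge is rammed against a stop (over 40 N) (contact force between gauge and knob_stop above 40 N or contact force between gauge and wing_stop above 40 N).
It fails at once if the cutter head is shifted (value of joint cutter above 0.01 m or value of joint cutter below -0.01 m).
It fails at once if a thing lying about is lifted or moved by over 20 mm (distance of any of weight, glue_stick, ink_jar, bone_folder, brayer, baren, lino_block from where it was at the start of the episode above 0.02 m).
It also fails if it takes over 38 s, if anything falls off the work surface, if the arm or the gripper's body presses on something with over 40 N, if the wrist force passes 120 N, or if a joint passes its speed limit or range.

ROBOT

A 6-joint arm with a two-finger parallel gripper is mounted at the origin on the work surface. World frame = base frame: x ahead of the robot, y to its left, z up, the work surface at z = 0. Lengths are in m, angles in rad, forces in N, time in s.
With the tool pointing down it reaches from about 0.275 to 0.825 m from the base axis. Payload 5.2 kg.
Tool frame: the origin (TCP) lies at the very end of the fingers, on their centre line; the grasp point (between the pads) lies 19 mm behind it; y points along the fingers, z is the direction in which the jaws open and shut, and the axes are right-handed (so a half turn about y gives the same grasp; the last joint's range is limited). The gripper opens to 93 mm and grips with 3 to 60 N. Pads are 15 mm wide; open, the fingers measure 128 mm over their backs; the gripper's body (75 mm by 188 mm) begins 65 mm behind the grasp point.
Start: joints at [1.074, 0.259, 1.535, -0, 1.348, -0.203], TCP at [0.159, 0.526, 0.219] pointing down, gripper open.
Joint ranges: [-3.14, 3.14], [-0.91, 2.08], [0.19, 2.58], [-1.22, 4.36], [0.22, 2.71], [-3.12, 3.12]. Speed limits (rad/s): [2.57, 2.57, 3.14, 3.14, 3.14, 3.14].

INTERFACE

Orientations are given as a unit quaternion [w, x, y, z].
In Python, from workcell import status, imaging, ticket gives the robot as it stands.
- The arm moves only by the shell command python3 -m inch 'ROWS' [FORCE]. ROWS is JSON, a list of rows, each a list of 3 entries, a list of its own where there are three numbers: the turn, a rotation vector about the tool's x, y, z in units of 6 degrees (1.0 is 6 degrees), then the shift along the tool's x, y, z in units of 25 mm (1.0 is 25 mm), then the opening, from 0 (shut) to 1 (fully open). A call has 1 to 10 rows; each row is the pose to reach, as a shift and turn from the pose commanded when the call began, along the tool's axes at that moment; what a row does not reach only later rows make up. A row lasts 1/12 s, in which the tool goes at most 41.7 mm and 7.16 degrees, less where a joint would pass 70% of its speed; a pose out of reach is approached as far as the arm can. A call with a gripper value outside its range is refused whole. The fingers move at their own pace and stop on an object; FORCE is the grip in N (left out, the last holds). Time passes only in rows, so rows that repeat a pose let the fingers close. It gives the time, the measured TCP pose, the force and the opening at its end, in the units of the state.
- status.sense(): the state, without advancing time (a new reading comes with each control period).
- imaging.camera(name): name is "scene" or "side" or "wrist"; returns the picture (480x640x3 uint8, red, green, blue); there is no depth.
- imaging.get_calibration(name): a dict with "fov_y" (degrees; the focal length in pixels is half the picture's height over the tangent of half this angle, whatever the lens; pixels are square), "cx", "cy" (the principal point, pixels), "distortion" ([k1, k2, p1, p2, k3] as OpenCV has them; the pictures are not rectified), "R" (3x3) and "t" (3): a world point X has camera coordinates R X + t. Camera axes: x right, y down, z forward; pixel columns grow to the right and rows downward; lengths in m; the calibration is good to about 2 mm. A picture is of the moment at which its call begins: read the wrist's pose just before it. get_calibration takes no time and is no camera call; for the wrist camera it gives the pose at the moment of the call.
- ticket.sign_off(): hands the job in, once; it reports no verdict.
The state is a dict: "clock": time; "q": joint angles; "joint_velocities": joint speeds; "joint_torque": joint torques, N m; "eef_pos": TCP position; "eef_rot": TCP orientation; "wrist_force": force on the tool from outside, world axes, zero at the start; "wrist_torque": the same for the moment, N m; "grip_width": finger opening in m.
Only numpy, scipy, OpenCV 4.12 (cv2) and the standard library are available. Lean on these libraries where they do the work, as an engineer would, in place of code of your own. Each camera call takes 0.05 s, during which the arm holds its last target. There are 200 camera calls.

## Working session

There is one attempt and no reset: what is moved stays moved. The work goes in short steps, Python scripts to look and compute and a shell command to move; the robot and the scene stay as the last step left them, time stands still between calls to the robot, and variables do not carry over. Pictures are saved under pics/ and viewed, about 8 in all and at most 12, crops included, and the job is handed in when it is done.

```bash
mkdir -p pics; ls; cat > h.py <<'E'
import numpy as np, cv2
from workcell import status, imaging
def K(c):
    f=240/np.tan(np.radians(c["fov_y"])/2)
    return np.array([[f,0,c["cx"]],[0,f,c["cy"]],[0,0,1.]]),np.array(c["distortion"],float)
def ray(c,uv,z):
    k,d=K(c);p=cv2.undistortPoints(np.array(uv,float).reshape(-1,1,2),k,d)[:,0]
    R=np.array(c["R"]);t=np.array(c["t"]);o=-R.T@t
    v=np.c_[p,np.ones(len(p))]@R
    return o+v*((z-o[2])/v[:,2])[:,None]
def proj(c,X):
    k,d=K(c);return cv2.projectPoints(np.array(X,float).reshape(-1,1,3),cv2.Rodrigues(np.array(c["R"]))[0],np.array(c["t"],float),k,d)[0][:,0]
def snap(n,f):
    c=imaging.get_calibration(n);im=imaging.camera(n);cv2.imwrite("pics/"+f,im[:,:,::-1]);return c,im
E
python3 - <<'E'
from h import *
for n in("scene","side","wrist"):
    c,im=snap(n,n+"0.png");print(n,-np.array(c["R"]).T@c["t"],np.array(c["R"])[2])
print(status.sense())
E
```

```text
pics
scene [1.22815817 0.31431698 0.67924714] [-0.68394365 -0.36700014 -0.63050137]
side [ 0.43672859 -0.6929118   0.68469047] [ 0.16006172  0.73903094 -0.65438025]
wrist [0.09015774 0.54737622 0.3837845 ] [ 0.2546931  -0.07845989 -0.96383374]
{'clock': 0.15, 'q': array([ 1.07420396e+00,  2.59193196e-01,  1.53579186e+00,  7.75272589e-06,
        1.34799386e+00, -2.02800418e-01]), 'joint_velocities': array([ 4.77092723e-04, -2.67574450e-03, -4.30359972e-03,  6.35116647e-04,
       -2.81607083e-05,  5.80310967e-04]), 'joint_torque': array([ 1.65278929e-03, -4.37645602e+01, -2.84233564e+01,  7.17323972e-02,
        3.81514197e-02, -9.60833017e-05]), 'eef_pos': array([0.15905254, 0.52608429, 0.21801519]), 'eef_rot': array([-0.69903157,  0.69995065, -0.10366899,  0.10332812]), 'wrist_force': array([-0.65277481,  0.51174631, -0.17030206]), 'wrist_torque': array([ 0.00118599, -0.01589189,  0.03324927]), 'grip_width': 0.09301107202279603}
```

View pics/scene0.png

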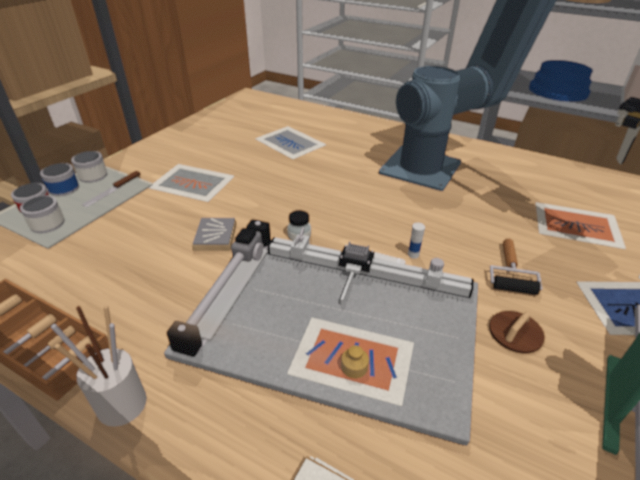

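View pics/side0.png

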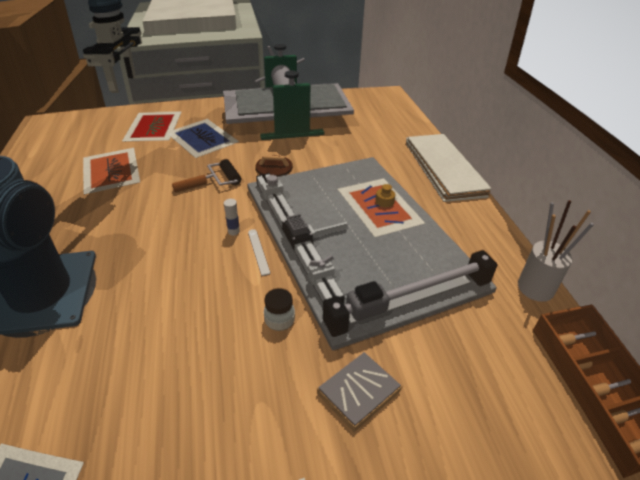

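Scene view: gauge near (357,257), stops near (300,245) and (436,268). Side view: gauge at (297,230), stops at (270,185) and (320,265). I'll enlarge both.

```bash
python3 - <<'E'
import cv2,numpy as np
a=cv2.imread("pics/scene0.png")[215:305,260:480]; b=cv2.imread("pics/side0.png")[165:305,225:385]
a=cv2.resize(a,None,fx=3.6,fy=3.6,interpolation=2)[:, :795];b=cv2.resize(b[:,:],None,fx=1.9,fy=1.9,interpolation=2)
o=np.zeros((600,800,3),np.uint8);o[:a.shape[0],:a.shape[1]]=a[:, :800];h=600-324
b=b[:h];o[324:324+b.shape[0],:b.shape[1]]=b
cv2.imwrite("pics/crop1.png",o)
E
```

```text
(no output)
```

View pics/crop1.png

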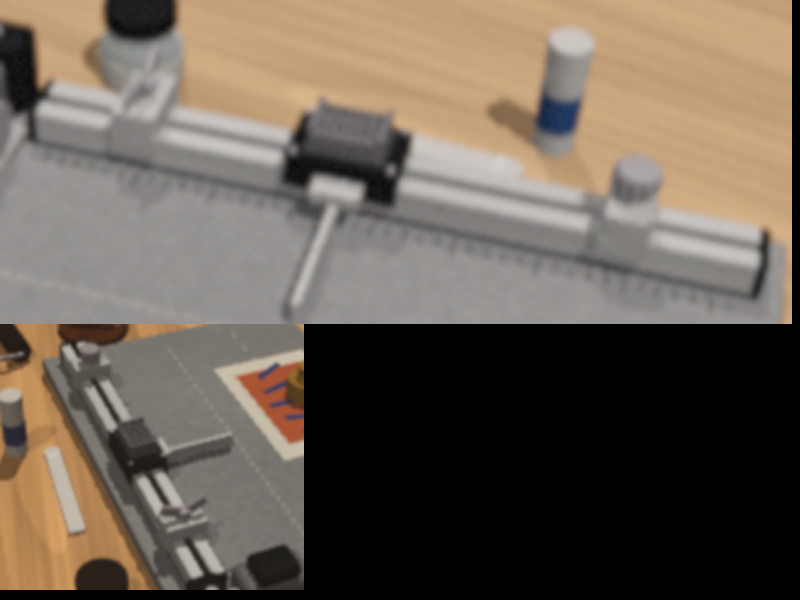

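Left crop (scene): the round knob is the right stop, top centre at about (638,165), and the wing screw is on the left at (150,80). The pad's face centre is about (350,120). The side view agrees.

```bash
python3 - <<'E'
from h import *
cs=imaging.get_calibration("scene");cd=imaging.get_calibration("side");cw=imaging.get_calibration("wrist")
S=lambda u,v:(260+u/3.6,215+v/3.6);D=lambda u,v:(225+u/1.9,165+(v-324)/1.9)
P={}
for n,a,b,z in[("knob",S(638,165),D(88,348),.09),("pad",S(350,120),D(135,433),.08)]:
    A=ray(cs,[a],z)[0];B=ray(cd,[b],z)[0];print(n,A,B);P[n]=(A+B)/2
    # triangulate
    ks,ds=K(cs);kd,dd=K(cd)
    X=cv2.triangulatePoints(np.c_[cs["R"],cs["t"]],np.c_[cd["R"],cd["t"]],cv2.undistortPoints(np.array([[a]]),ks,ds)[0].T,cv2.undistortPoints(np.array([[b]]),kd,dd)[0].T);print("tri",(X[:3]/X[3]).ravel())
for n,a in[("railR far",S(768,230)),("railL far",S(50,83)),("railL near",S(38,108)),("railR near",S(757,262))]:print(n,ray(cs,[a],.05)[0])
d=P["knob"]-P["pad"];print(d[:2],np.hypot(*d[:2]),"axis yaw deg",np.degrees(np.arctan2(d[1],d[0])))
from scipy.spatial.transform import Rotation as Ro
q=status.sense()["eef_rot"];print(Ro.from_quat(np.r_[q[1:],q[0]]).as_matrix().round(3))
E
```

```text
knob [0.51686883 0.2014406  0.09      ] [0.51742045 0.1971028  0.09      ]
tri [0.51697208 0.20079587 0.08868868]
pad [0.55035499 0.03752706 0.08      ] [0.54997206 0.03456274 0.08      ]
tri [0.54981842 0.03677699 0.07879211]
railR far [0.48695223 0.27691003 0.05      ]
railL far [ 0.57808197 -0.1593097   0.05      ]
railL near [ 0.60298804 -0.15175841  0.05      ]
railR near [0.51651135 0.27796164 0.05      ]
[-0.03301888  0.1632268 ] 0.1665329828656887 axis yaw deg 101.43594773353108
[[ 0.957 -0.001  0.29 ]
 [-0.29  -0.001  0.957]
 [-0.    -1.    -0.001]]
```

The gauge must move about 117 mm along +u (yaw about 101.5°). I'll shut the gripper and turn it so the jaws lie across the rail, which puts the narrow 15 mm side along it.

```bash
R='[[0,10.27,0],[10.3,0,-7.1],0]'; python3 -m inch '[[[0,10.27,0],[10.3,0,-7.1],0],[[0,10.27,0],[10.3,0,-7.1],0],[[0,10.27,0],[10.3,0,-7.1],0],[[0,10.27,0],[10.3,0,-7.1],0],[[0,10.27,0],[10.3,0,-7.1],0],[[0,10.27,0],[10.3,0,-7.1],0],[[0,10.27,0],[10.3,0,-7.1],0],[[0,10.27,0],[10.3,0,-7.1],0],[[0,10.27,0],[10.3,0,-7.1],0],[[0,10.27,0],[10.3,0,-7.1],0]]' 20
cat >> h.py <<'E'
from scipy.spatial.transform import Rotation as Ro
def tool():
    s=status.sense();q=s["eef_rot"];return s,Ro.from_quat(np.r_[q[1:],q[0]]).as_matrix()
def goto(X):
    s,M=tool();print("clock",s["clock"],"pos",s["eef_pos"].round(4),"F",s["wrist_force"].round(1),"zyaw",np.degrees(np.arctan2(M[1,2],M[0,2])).round(2),"y",M[:,1].round(3));print("units",(M.T@(np.array(X)-s["eef_pos"])/.025).round(2))
E
python3 -c "
from h import *
goto([.550,.0365,.15])"
```

```text
clock: 0.98
eef_pos: [0.3551, 0.2807, 0.2185]
eef_rot: [-0.546, 0.547, -0.449, 0.449]
wrist_force: [0.8, 0.1, -0.3]
grip_width: 0.031
clock 0.9833 pos [0.3551 0.2807 0.2185] F [ 0.8  0.1 -0.3] zyaw 11.2 y [-0. -0. -1.]
units [11.1   2.74  5.75]
```

```bash
python3 -m inch '[[[0,0,0],[11.1,2.2,5.75],0],[[0,0,0],[11.1,2.2,5.75],0],[[0,0,0],[11.1,2.2,5.75],0],[[0,0,0],[11.1,2.2,5.75],0],[[0,0,0],[11.1,2.2,5.75],0],[[0,0,0],[11.1,2.2,5.75],0],[[0,0,0],[11.1,2.2,5.75],0],[[0,0,0],[11.1,2.2,5.75],0],[[0,0,0],[11.1,2.2,5.75],0],[[0,0,0],[11.1,2.2,5.75],0]]'
python3 - <<'E'
from h import *
goto([.550,.0365,.1])
ims=[]
for n in("scene","side","wrist"):
    c,im=snap(n,n+"1.png");
    if n!="wrist":
        s,_=tool();print(n,proj(c,[s["eef_pos"],[.55,.0365,.08]]).round(1))
        u,v=proj(c,[.55,.0365,.1])[0].astype(int)
        im=cv2.resize(im[v-75:v+75,u-100:u+100],(400,300),interpolation=2)
    else: im=cv2.resize(im,(400,300))
    ims.append(im)
o=np.vstack([np.hstack(ims[:2]),np.hstack([ims[2],0*ims[2]])]);cv2.imwrite("pics/near1.png",o[:,:,::-1])
E
```

```text
clock: 1.82
eef_pos: [0.5507, 0.0387, 0.1627]
eef_rot: [-0.548, 0.548, -0.448, 0.446]
wrist_force: [-0.2, 1.4, 0.4]
grip_width: 0.0006
clock 1.8167 pos [0.5507 0.0387 0.1627] F [-0.2  1.4  0.4] zyaw 11.59 y [-0.002  0.001 -1.   ]
units [ 0.08  2.51 -0.04]
scene [[360.9 216.9]
 [356.9 248.1]]
side [[295.1 188.5]
 [295.9 221.8]]
```

View pics/near1.png

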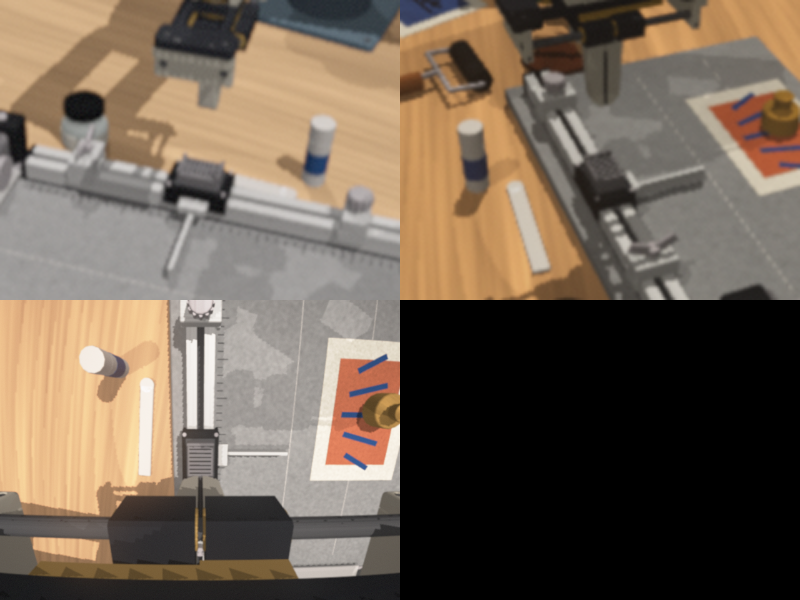

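The wrist view lines the fingers up with the rail and the pad, and the pose agrees with the estimate. Descending to just above the pad, then pressing in small steps.

```bash
python3 -m inch '[[[0,0,0],[0.08,1.2,-0.04],0],[[0,0,0],[0.08,2.4,-0.04],0],[[0,0,0],[0.08,2.9,-0.04],0],[[0,0,0],[0.08,2.9,-0.04],0],[[0,0,0],[0.08,2.9,-0.04],0],[[0,0,0],[0.08,2.9,-0.04],0]]'
python3 - <<'E'
from h import *
goto([.550,.0365,.073])
ims=[]
for n in("scene","side","wrist"):
    c,im=snap(n,n+"2.png")
    u,v=proj(c,[.55,.0365,.08])[0].astype(int) if n!="wrist" else (325,460)
    v=min(v,430)
    im=cv2.resize(im[v-50:v+50,u-66:u+66],(400,300),interpolation=2)
    ims.append(im)
o=np.vstack([np.hstack(ims[:2]),np.hstack([ims[2],0*ims[2]])]);cv2.imwrite("pics/near2.png",o[:,:,::-1])
E
```

```text
clock: 2.47
eef_pos: [0.5508, 0.0375, 0.0927]
eef_rot: [0.549, -0.548, 0.446, -0.447]
wrist_force: [-0.4, 0.6, 0.4]
grip_width: 0.0007
clock 2.4667 pos [0.5508 0.0375 0.0927] F [-0.4  0.6  0.4] zyaw 11.64 y [ 0.002 -0.    -1.   ]
units [ 0.03  0.79 -0.04]
```

View pics/near2.png

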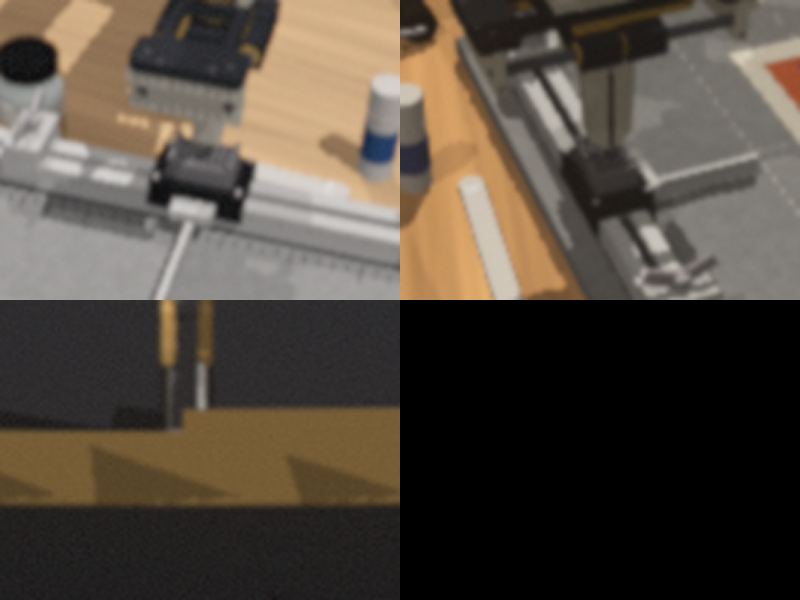

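Tip is centred over the pad in the scene crop (208 against 204) and the side crop. Pressing gently.

```bash
python3 -m inch '[[[0,0,0],[0,0.2,0],0],[[0,0,0],[0,0.4,0],0],[[0,0,0],[0,0.5,0],0],[[0,0,0],[0,0.55,0],0],[[0,0,0],[0,0.6,0],0],[[0,0,0],[0,0.6,0],0],[[0,0,0],[0,0.6,0],0]]'; python3 -m inch '[[[0,0,0],[0,0.05,0],0],[[0,0,0],[0,0.1,0],0],[[0,0,0],[0,0.15,0],0],[[0,0,0],[0,0.15,0],0],[[0,0,0],[0,0.15,0],0]]'
```

```text
clock: 3.2
eef_pos: [0.5503, 0.0366, 0.0769]
eef_rot: [0.548, -0.548, 0.447, -0.447]
wrist_force: [-1.5, 0.4, 7.4]
grip_width: 0.0003
clock: 3.62
eef_pos: [0.5504, 0.0366, 0.0734]
eef_rot: [0.548, -0.548, 0.447, -0.447]
wrist_force: [-2.6, 1.8, 9.3]
grip_width: 0.0006
```

```bash
python3 -m inch '[[[0,0,0],[0,0.03,0],0],[[0,0,0],[-0.1,0.03,0],0],[[0,0,0],[-0.25,0.03,0],0],[[0,0,0],[-0.45,0.03,0],0],[[0,0,0],[-0.65,0.03,0],0],[[0,0,0],[-0.85,0.03,0],0],[[0,0,0],[-1.0,0.03,0],0],[[0,0,0],[-1.1,0.03,0],0],[[0,0,0],[-1.1,0.03,0],0]]'
python3 - <<'E'
from h import *
s,M=tool();goto(s["eef_pos"])
ims=[]
for n in("scene","side"):
    c,im=snap(n,n+"3.png")
    u,v=proj(c,s["eef_pos"])[0].astype(int)
    ims.append(cv2.resize(im[v-50:v+50,u-66:u+66],(400,300),interpolation=2))
cv2.imwrite("pics/near3.png",np.hstack(ims)[:,:,::-1])
E
```

```text
clock: 4.37
eef_pos: [0.5448, 0.064, 0.0728]
eef_rot: [0.548, -0.548, 0.447, -0.447]
wrist_force: [-2.6, 0.6, 9.9]
grip_width: 0.0004
clock 4.3667 pos [0.5448 0.064  0.0728] F [-2.6  0.6  9.9] zyaw 11.56 y [ 0.001 -0.    -1.   ]
units [0. 0. 0.]
```

View pics/near3.png

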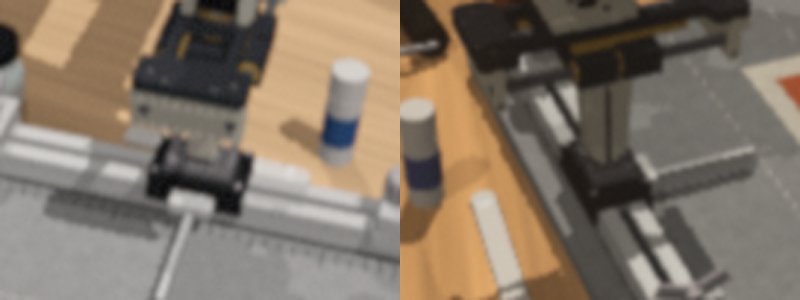

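The gauge follows the tool with almost no force. Continuing.

```bash
python3 -m inch '[[[0,0,0],[-0.15,0,0],0],[[0,0,0],[-0.4,0,0],0],[[0,0,0],[-0.7,0,0],0],[[0,0,0],[-1.0,0,0],0],[[0,0,0],[-1.3,0,0],0],[[0,0,0],[-1.6,0,0],0],[[0,0,0],[-1.85,0,0],0],[[0,0,0],[-2.05,0,0],0],[[0,0,0],[-2.15,0,0],0],[[0,0,0],[-2.2,0,0],0]]'; python3 -m inch '[[[0,0,0],[-0.1,0,0],0],[[0,0,0],[-0.25,0,0],0],[[0,0,0],[-0.4,0,0],0],[[0,0,0],[-0.55,0,0],0],[[0,0,0],[-0.65,0,0],0],[[0,0,0],[-0.7,0,0],0],[[0,0,0],[-0.7,0,0],0],[[0,0,0],[-0.7,0,0],0]]'
```

```text
clock: 5.3
eef_pos: [0.5339, 0.1177, 0.0728]
eef_rot: [0.548, -0.548, 0.447, -0.447]
wrist_force: [-2.9, -2.7, 9.8]
grip_width: 0.0004
clock: 5.97
eef_pos: [0.5305, 0.1348, 0.0728]
eef_rot: [0.548, -0.547, 0.447, -0.447]
wrist_force: [-2.4, -0.2, 10.6]
grip_width: 0.0003
```

```bash
python3 -m inch '[[[0,0,0],[-0.06,0,0],0],[[0,0,0],[-0.12,0,0],0],[[0,0,0],[-0.18,0,0],0],[[0,0,0],[-0.24,0,0],0],[[0,0,0],[-0.3,0,0],0],[[0,0,0],[-0.36,0,0],0],[[0,0,0],[-0.4,0,0],0],[[0,0,0],[-0.44,0,0],0],[[0,0,0],[-0.44,0,0],0]]'; python3 -m inch '[[[0,0,0],[-0.03,0,0],0],[[0,0,0],[-0.06,0,0],0],[[0,0,0],[-0.09,0,0],0],[[0,0,0],[-0.12,0,0],0],[[0,0,0],[-0.12,0,0],0]]'
python3 - <<'E'
from h import *
s,M=tool();goto(s["eef_pos"])
ims=[]
for n in("scene","side"):
    c,im=snap(n,n+"4.png")
    u,v=proj(c,s["eef_pos"])[0].astype(int)
    ims.append(cv2.resize(im[v-50:v+50,u-66:u+66],(400,300),interpolation=2))
cv2.imwrite("pics/near4.png",np.hstack(ims)[:,:,::-1])
E
```

```text
clock: 6.72
eef_pos: [0.5283, 0.1454, 0.0728]
eef_rot: [0.548, -0.548, 0.447, -0.448]
wrist_force: [-2.2, -0.3, 10.2]
grip_width: 0.0001
clock: 7.13
eef_pos: [0.5277, 0.1483, 0.0728]
eef_rot: [0.548, -0.548, 0.447, -0.448]
wrist_force: [-2.6, -0.7, 9.7]
grip_width: 0.0002
clock 7.1333 pos [0.5277 0.1483 0.0728] F [-2.6 -0.7  9.7] zyaw 11.55 y [ 0.001 -0.    -1.   ]
units [0. 0. 0.]
```

View pics/near4.png

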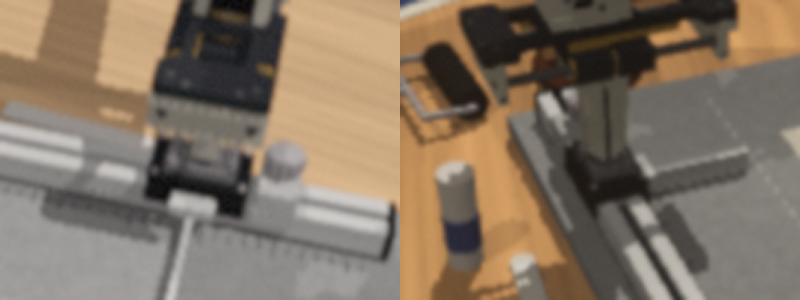

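The gap to the stop is now only a few millimetres in the scene crop. Creeping on until force shows.

```bash
python3 -m inch '[[[0,0,0],[-0.02,0,0],0],[[0,0,0],[-0.04,0,0],0],[[0,0,0],[-0.06,0,0],0],[[0,0,0],[-0.08,0,0],0],[[0,0,0],[-0.08,0,0],0]]';python3 -m inch '[[[0,0,0],[-0.02,0,0],0],[[0,0,0],[-0.04,0,0],0],[[0,0,0],[-0.06,0,0],0],[[0,0,0],[-0.06,0,0],0]]'
```

```text
clock: 7.65
eef_pos: [0.5273, 0.1501, 0.0728]
eef_rot: [0.548, -0.548, 0.447, -0.448]
wrist_force: [-3.4, 0.4, 9.9]
grip_width: 0.0008
clock: 7.98
eef_pos: [0.527, 0.1516, 0.0728]
eef_rot: [0.548, -0.548, 0.447, -0.448]
wrist_force: [-2.4, -0.8, 10.4]
grip_width: 0.0003
```

```bash
python3 -m inch '[[[0,0,0],[-0.02,0,0],0],[[0,0,0],[-0.04,0,0],0],[[0,0,0],[-0.06,0,0],0],[[0,0,0],[-0.06,0,0],0]]'
```

```text
clock: 8.32
eef_pos: [0.5268, 0.1531, 0.0728]
eef_rot: [0.548, -0.548, 0.447, -0.448]
wrist_force: [-2.4, -1.0, 10.2]
grip_width: 0.0005
```

```bash
python3 -m inch '[[[0,0,0],[-0.02,0,0],0],[[0,0,0],[-0.04,0,0],0],[[0,0,0],[-0.06,0,0],0],[[0,0,0],[-0.06,0,0],0]]'; python3 -m inch '[[[0,0,0],[-0.02,0,0],0],[[0,0,0],[-0.04,0,0],0],[[0,0,0],[-0.04,0,0],0]]'
```

```text
clock: 8.65
eef_pos: [0.5267, 0.1534, 0.0728]
eef_rot: [-0.548, 0.548, -0.446, 0.448]
wrist_force: [-1.1, -5.2, 10.1]
grip_width: 0.0004
clock: 8.9
eef_pos: [0.5267, 0.1536, 0.0729]
eef_rot: [-0.547, 0.548, -0.446, 0.448]
wrist_force: [-0.4, -8.6, 9.6]
grip_width: 0.0002
```

Contact: the tool stopped and the lateral force rose to about 8.6 N. I'll relax the push to a light one and lift straight up.

```bash
python3 -m inch '[[[0,0,0],[0.02,0,0],0],[[0,0,0],[0.04,0,0],0],[[0,0,0],[0.04,0,0],0],[[0,0,0],[0.04,0,0],0]]'; python3 -m inch '[[[0,0,0],[0,-0.1,0],0],[[0,0,0],[0,-0.2,0],0],[[0,0,0],[0,-0.3,0],0],[[0,0,0],[0,-0.4,0],0],[[0,0,0],[0,-0.7,0],0],[[0,0,0],[0,-1.5,0],0],[[0,0,0],[0,-2.5,0],0],[[0,0,0],[0,-3.5,0],0],[[0,0,0],[0,-3.5,0],0],[[0,0,0],[0,-3.5,0],0]]'
python3 - <<'E'
from h import *
s,M=tool();goto(s["eef_pos"])
ims=[]
for n in("scene","side","wrist"):
    c,im=snap(n,n+"5.png")
    if n=="wrist": im=cv2.resize(im,(400,300))
    else:
        u,v=proj(c,[.5267,.1535,.08])[0].astype(int)
        im=cv2.resize(im[v-50:v+50,u-66:u+66],(400,300),interpolation=2);print(n,u-66,v-50)
    ims.append(im)
cv2.imwrite("pics/near5.png",np.vstack([np.hstack(ims[:2]),np.hstack([ims[2],0*ims[2]])])[:,:,::-1])
E
```

```text
clock: 9.23
eef_pos: [0.5268, 0.1535, 0.0728]
eef_rot: [-0.548, 0.548, -0.446, 0.448]
wrist_force: [-1.0, -4.6, 10.0]
grip_width: 0.0006
clock: 10.07
eef_pos: [0.5268, 0.1551, 0.1606]
eef_rot: [0.549, -0.547, 0.446, -0.448]
wrist_force: [-0.3, 0.5, 0.0]
grip_width: 0.0006
clock 10.0667 pos [0.5268 0.1551 0.1606] F [-0.3  0.5  0. ] zyaw 11.56 y [ 0.003  0.    -1.   ]
units [0. 0. 0.]
scene 346 209
side 211 141
```

View pics/near5.png

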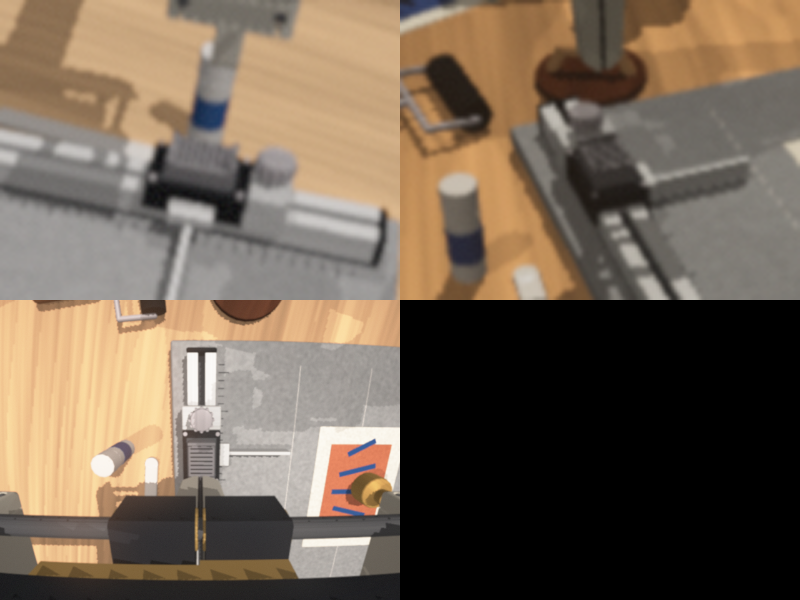

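The scene and wrist crops show the gauge against the knob stop's block with no visible gap: gauge edge at (243,190), knob at (275,165). The pad is up again and the gripper is clear, at zero wrist force.

```bash
python3 -c "
from workcell import ticket;print(ticket.sign_off())"
```

```text
the job is handed in; nothing more can be done
None
```

The gauge is now against the stop with the round knob, and I handed the job in at about 10 s on the robot's clock; sign-off gave no verdict.

**What I did:** I pressed the thumb pad about 7 mm with the shut fingers, at about 10 N. I slid the gauge about 119 mm along the rail and crept the last few millimetres. When it met the stop, the sideways force rose to about 8.6 N. I eased that to about 4.6 N and lifted straight up.

**Last checks:**
- **Gauge:** the pictures show no visible gap between it and the knob stop.
- **Thumb pad:** it looks fully up, judged by eye from the pictures and not measured.
- **Robot:** the tool was about 80 mm above the pad, with the wrist force near zero.
- **Travel:** contact came at about 119 mm, against 117.5 mm estimated from the cameras, which is within the calibration error.
- **Other things:** I didn't touch the cutter head or the things lying about. I did not re-measure their positions at the end.

No check failed.

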